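Hold a washed glass cell in the beam of the haze meter

TASK

A washed glass measuring cell has to be checked for film in the haze meter before it is pouched. Lift the meter's dust cover gently all the way back onto its stop and leave it open, then take the longest of the three glass cells out of the rack, gripping it by its two frosted long sides only and never touching its clear end windows with the fingers. Finish while holding it, upright and still, in the light beam about half-way between lamp and entrance port, so that the beam goes in through one end window and out through the other and the cell touches nothing but your fingers; leave everything else where it stands.

Things in the scene. Friction and masses are not known exactly. Their poses are not given: they have to be found in the camera images.
- meter: Haze meter, a fixed cream bench instrument; origin on the table under the sample point; x to its back, y along the beam from lamp to sphere, z up. Base 30 mm high, x -100 to +115, y -188 to +228 mm. On it two heads, 155 mm high, x -90 to +100 mm: lamp head y -185 to -65, sphere head y +65 to +225 mm. Between them the sample area, open in front and above; low wall, 65 mm high, at its back.
- beam (a point): Sample point: on the light beam, half-way between the heads, 105 mm above the table. Axes as the meter's: y along the level beam, x to the meter's back (hinge side), z up. The black lamp snout (44 mm diameter) ends at y -52 mm, the aluminium ring of the entrance port (54 mm diameter) at y +59 mm, both centred on the beam.
- cover (a joint): Angle of the dust cover, rad: 0 = closed, lying on the two heads; 1.85 = fully open, standing up and leaning a little back, on its stop. It starts closed or ajar (up to 0.4). The stiff hinge (about 0.22 N m of friction) keeps it where it is left; lifting at the handle takes about 3 N.
- cover_hinge (a point): Middle of the cover's hinge line, which is parallel to the beam, 100 mm behind it and 163 mm above the table. Axes turn with the cover (y along the hinge line; at 0 rad those of the meter). The cover is a grey plate 150 mm along the hinge line, 6 mm thick, reaching 155 mm forward of the hinge when closed, top face level with the hinge line, a 30 mm skirt hanging from its front edge.
- cover_handle (a point): Middle of the cover's steel bar handle: bar 11 mm thick, 90 mm long, parallel to the hinge line, on two end posts, 35 mm off the cover's top face and 130 mm forward of the hinge when closed (then 198 mm above the table). It travels up and back round the hinge line as the cover opens; axes turn with the cover.
- cell_center (a point): Centre, half-way up the glass, of the longest glass cell: 42.5 mm along its x, 12.5 mm along y, glass 45 mm tall, plus a white lid 5 mm high, 11 mm wide. Its long sides (facing +y, -y) are frosted, to be gripped; its narrow ends (+x, -x) are clear windows. 24 to 39 g. Stands upright, loose in a rack slot that hides its lowest 8 mm; pull straight up.
- cell_window_a (a point): Centre of the clear window at the cell's +x end, 21 mm from cell_center.
- cell_window_b (a point): Centre of the clear window at the cell's -x end, 21 mm from cell_center.
- rack: Fixed grey plastic rack, 182 mm long (x) by 56 mm wide (y), 13 mm high, origin in the middle of its underside. Three equal slots, 56 mm apart in one row along its x axis, each 45.5 by 15.5 mm and 8 mm deep, each holding one glass cell with its windows facing along the row. Which cell is in which slot varies.
- cell20: Another glass cell standing in the rack, like the longest one but 22.5 mm long; origin in the middle of its underside. Leave it.
- cell10: Another glass cell standing in the rack, only 12.5 mm long; origin in the middle of its underside. Leave it.
- bowl: Steel bowl, 110 mm across, 45 mm high; origin at the middle of its underside. Leave it.
- tape: Roll of indicator tape lying flat, 100 mm across, 19 mm high; origin at the middle of its underside. Leave it.
- wash_bottle: White plastic bottle, 52 mm across, 120 mm high, standing; origin at its underside. Leave it.
- cassette: Closed steel instrument box, 100 by 180 mm, 52 mm high; origin at the middle of its underside. Leave it.
- tray: White instrument tray, 110 by 180 mm, 22 mm high, with forceps and a probe in it; origin at the middle of its underside. Leave it.

How it is judged:
On the way, in this order (a step that is already met when the one before it is completed fails the run):
1. the dust cover is lifted all the way back onto its stop (value of joint cover above 1.78 rad), for 0.2 s.
2. the longest cell is lifted out of the rack by its frosted sides (height (world z) of cell_center above 0.05 m and contact force between the fingers and cell_c0 above 0.5 N), for 0.2 s.
At the end, for the whole second after the job is handed in: Cover on its stop (within 0.07 rad); longest cell still and upright (0.2 rad), held by its frosted sides and touching nothing but the fingers, within 20 mm of half-way along the beam, each end window's centre within 5 mm sideways and 17 mm in height of the beam (value of joint cover above 1.78 rad and x of cell_window_a in the frame of beam between -0.005 and 0.005 m and x of cell_window_b in the frame of beam between -0.005 and 0.005 m and z of cell_window_a in the frame of beam between -0.017 and 0.017 m and z of cell_window_b in the frame of beam between -0.017 and 0.017 m and y of cell_center in the frame of beam between -0.02 and 0.02 m and angle between cell_center's own z axis and vertical below 0.2 rad and linear speed of cell below 0.02 m/s and contact force between the fingers and cell_c0 above 0.5 N and contact force between cell and meter below 0.05 N); the arm keeps its last pose, push and grip.
It fails at once if the fingers touched a clear window of the cell (contact force between the fingers and cell_c1 above 0.2 N or contact force between the fingers and cell_c2 above 0.2 N).
It fails at once if the cover was slammed onto its stop (faster than 1.5 rad/s in the last part of its swing) (value of joint cover above 1.65 rad and velocity of joint cover above 1.5 rad/s).
It fails at once if the cell was knocked hard against the meter (contact force between cell and meter above 5 N).
It fails at once if another cell was disturbed (distance of any of cell20, cell10 from where it was at the start of the episode above 0.025 m).
It fails at once if a bystander was moved (distance of any of bowl, tape, wash_bottle, cassette, tray from where it was at the start of the episode above 0.03 m).
It also fails if it takes over 64 s, if anything falls off the work surface, if the arm or the gripper's body presses on something with over 40 N, if the wrist force passes 120 N, or if a joint passes its speed limit or range.

ROBOT

A 7-joint arm with a two-finger parallel gripper is mounted at the origin on the work surface. World frame = base frame: x ahead of the robot, y to its left, z up, the work surface at z = 0. Lengths are in m, angles in rad, forces in N, time in s.
With the tool pointing down it reaches from about 0.4 to 0.85 m from the base axis. Payload 4.5 kg.
Tool frame: the origin (TCP) lies on the centre line of the jaws, within the pads' length; the fingertips stand 11 mm ahead of it and the grasp point (between the pads) lies 8 mm behind it; z points along the fingers, y is the direction in which the jaws open and shut (so a half turn about z gives the same grasp; the last joint's range is limited). The gripper opens to 88 mm and grips with 3 to 60 N. Pads are 18 mm wide; open, the fingers measure 123 mm over their backs; the gripper's body (75 mm by 187 mm) begins 45 mm behind the grasp point.
Start: joints at [-1.098, 0.689, -0.195, 1.565, 0.157, 0.902, -0.215], TCP at [0.266, 0.566, 0.25] pointing down, gripper open.
Joint ranges: [-3.01, 3.01], [-0.46, 2.08], [-1.47, 1.51], [0.13, 2.56], [-1, 4.14], [0.04, 2.09], [-2.66, 2.66]. Speed limits (rad/s): [2.57, 2.57, 3.14, 3.14, 3.14, 3.14, 3.14].

INTERFACE

Orientations are given as a unit quaternion [x, y, z, w].
In Python, from plant import r, snapshot gives the robot as it stands.
- The arm moves only by the tool drive_tool, never from a script. Its argument "commands" is a list of rows, each an object of numbers: "wx", "wy", "wz": the turn, a rotation vector about the tool's x, y, z in rad; "dx", "dy", "dz": the shift along the tool's x, y, z in m; "claw": the opening, from 0 (shut) to 1 (fully open). A call has 1 to 12 rows; each row shifts and turns the commanded pose from where the row before left it, along the tool's axes as they then stand; what a row does not reach is not made up. A row lasts 1/10 s, in which the tool goes at most 50 mm and 8.59 degrees, less where a joint would pass 70% of its speed; a pose out of reach is approached as far as the arm can. A call is refused whole if a number of a shift passes 0.05 or a number of a turn 0.15, either way. A call with a gripper value outside its range is refused whole. The fingers move at their own pace and stop on an object; "grip_force" is the grip in N (left out, the last holds). Time passes only in rows, so rows that do not move let the fingers close. It gives the time, the measured TCP pose, the force and the opening at its end, in the units of the state.
- r.get_state(): the state, without advancing time (a new reading comes with each control period).
- snapshot(name): name is "scene" or "top" or "wrist"; returns a dict with "color" (400x640x3 uint8, red, green, blue), "fx", "fy", "cx", "cy" (pixels), "dist" ([k1, k2, p1, p2, k3] as OpenCV has them; the pictures are not rectified), "world_to_cam" (4x4, takes a point from world to camera coordinates); the wrist camera has in their place "T_tool_cam" (4x4, takes a point from camera to tool coordinates, whose origin is the TCP and whose axes are the flange's). Camera axes: x right, y up, looking along -z (the intrinsics and any distortion apply to the point x, -y, -z); pixel columns grow to the right and rows downward; lengths in m; the calibration is good to about 2 mm. A picture is of the moment at which its call begins: read the wrist's pose just before it. There is no depth.
- r.finish_job(): hands the job in, once; it reports no verdict.
The state is a dict: "clock": time; "q": joint angles; "qd": joint speeds; "joint_torque": joint torques, N m; "tool_pos": TCP position; "eef_rot": TCP orientation; "contact_force": force on the tool from outside, world axes, zero at the start; "moment": the same for the moment, N m; "opening": opening from 0.0 (shut) to 1.0 (fully open).
Only numpy, scipy, OpenCV 4.12 (cv2) and the standard library are available. Lean on these libraries where they do the work, as an engineer would, in place of code of your own. Each camera call takes 0.05 s, during which the arm holds its last target. There are 200 camera calls.

## Working session

There is one attempt and no reset: what is moved stays moved. The work goes in short steps, Python scripts to look and compute and a tool call to move; the robot and the scene stay as the last step left them, time stands still between calls to the robot, and variables do not carry over. Pictures are saved under pics/ and viewed, on a budget of 10 in all, crops included, one or two more only if the job needs it, and the job is handed in when it is done.

Besides the shell and the picture viewer there is one more tool, called by a JSON object that holds its "method" and its "body". drive_tool: Moves the arm, as the interface text tells. Its arguments: {"type":"object","properties":{"commands":{"type":"array","items":{"type":"object","properties":{"wx":{"type":"number"},"wy":{"type":"number"},"wz":{"type":"number"},"dx":{"type":"number"},"dy":{"type":"number"},"dz":{"type":"number"},"claw":{"type":"number"}}}},"grip_force":{"type":"number"}},"required":["commands"]}

```bash
mkdir -p pics; ls; cat > h.py <<'E'
import numpy as np, cv2
from scipy.spatial.transform import Rotation as R
from plant import r, snapshot
def shot(name,fn=None):
    st=r.get_state(); s=snapshot(name)
    if fn: cv2.imwrite('pics/'+fn,s['color'][:,:,::-1])
    if 'T_tool_cam' in s:
        T=np.eye(4);T[:3,:3]=R.from_quat(st['eef_rot']).as_matrix();T[:3,3]=st['tool_pos']
        s['c2w']=T@np.array(s['T_tool_cam'])
    else: s['c2w']=np.linalg.inv(np.array(s['world_to_cam']))
    s['K']=np.array([[s['fx'],0,s['cx']],[0,s['fy'],s['cy']],[0,0,1.]])
    return s
def rays(s,px):
    u=cv2.undistortPoints(np.array(px,float).reshape(-1,1,2),s['K'],np.array(s['dist'],float)).reshape(-1,2)
    d=np.c_[u[:,0],-u[:,1],-np.ones(len(u))]@s['c2w'][:3,:3].T
    return s['c2w'][:3,3],d
def onz(s,px,z):
    o,d=rays(s,px); return o+d*((z-o[2])/d[:,2])[:,None]
def proj(s,P):
    w=np.linalg.inv(s['c2w']); P=np.atleast_2d(P)@w[:3,:3].T+w[:3,3]
    P=P*[1,-1,-1]
    return cv2.projectPoints(P.reshape(-1,1,3),np.zeros(3),np.zeros(3),s['K'],np.array(s['dist'],float))[0].reshape(-1,2)
E
python3 - <<'E'
from h import *
for n in('scene','top'):
    s=shot(n,n+'0.png'); print(n,s['c2w'].round(3).tolist(),s['fx'],s['dist'])
print(r.get_state())
E
```

```text
pics
scene [[-0.763, -0.369, 0.532, 1.197], [0.647, -0.441, 0.622, 0.538], [0.005, 0.818, 0.575, 0.824], [0.0, 0.0, 0.0, 1.0]] 497.1486590145067 [0.03419317 0.         0.         0.         0.        ]
top [[-0.027, 0.992, -0.123, 0.43], [-1.0, -0.026, 0.005, -0.165], [0.002, 0.123, 0.992, 1.227], [0.0, 0.0, 0.0, 1.0]] 391.6072424439029 [0.02298527 0.         0.         0.         0.        ]
{'clock': 0.1, 'q': array([-1.09821621,  0.68989078, -0.1945158 ,  1.56622133,  0.15727429,
        0.90251291, -0.21510026]), 'qd': array([-0.00025468, -0.00025351, -0.00249906, -0.0039095 , -0.000528  ,
        0.00103104,  0.00102952]), 'joint_torque': array([-3.85545020e-03, -5.28495741e+01, -1.27201114e+00, -1.53838438e+01,
       -5.25941723e-02,  1.92897387e-03,  3.72617239e-05]), 'tool_pos': array([0.26532546, 0.56528305, 0.24900092]), 'eef_rot': array([ 2.17607669e-01,  9.76035976e-01, -8.12499961e-04, -1.27356196e-04]), 'contact_force': array([-0.48390635,  0.11492204, -0.31722957]), 'moment': array([2.37427765e-02, 5.61301806e-02, 8.32384897e-05]), 'opening': 1.0011317833629532}
```

View pics/top0.png

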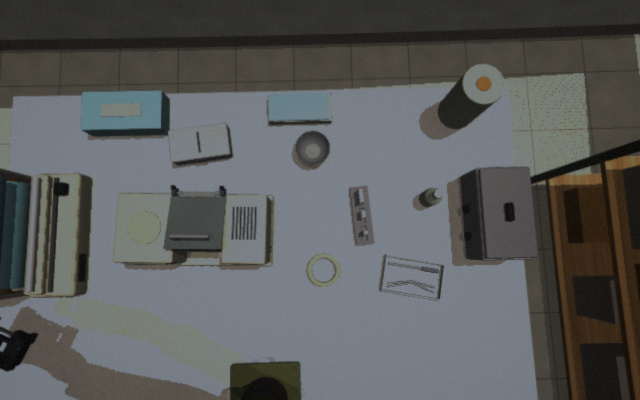

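View pics/scene0.png

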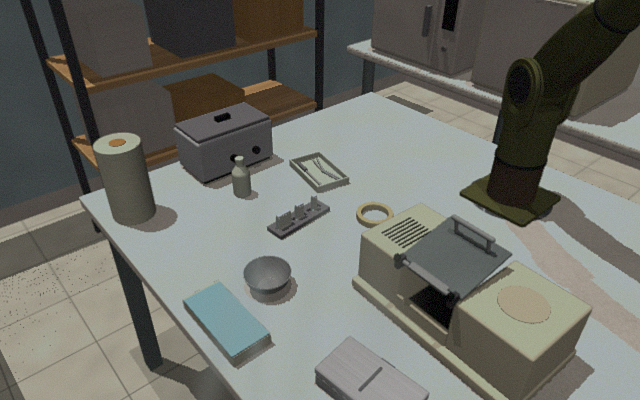

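The top view has world +x up and +y to the left. It shows the meter at about (115–272, 190–265), with its hinge at the top and the sphere head on the left. The cover is slightly ajar, its handle bar near (189, 237). The rack runs from (358, 187) to (364, 243). I'll zoom in on both.

```bash
python3 - <<'E'
import cv2,numpy as np
a=cv2.imread('pics/top0.png'); b=cv2.imread('pics/scene0.png')
m=cv2.resize(a[180:270,105:285],None,fx=4,fy=4,interpolation=cv2.INTER_CUBIC) #720x360
k=cv2.resize(a[180:250,340:385],None,fx=3.4,fy=3.4,interpolation=cv2.INTER_CUBIC) 
k2=cv2.resize(b[190:240,262:336],None,fx=4.8,fy=4.8,interpolation=cv2.INTER_CUBIC)
c=np.zeros((600,800,3),np.uint8); c[:360,:720]=m; c[361:361+k.shape[0],:k.shape[1]]=k; c[361:361+k2.shape[0],200:200+k2.shape[1]][:]=k2[:239]
c=np.clip(c.astype(float)*1.4,0,255).astype(np.uint8)
cv2.imwrite('pics/z1.png',c)
E
```

```text
(no output)
```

View pics/z1.png

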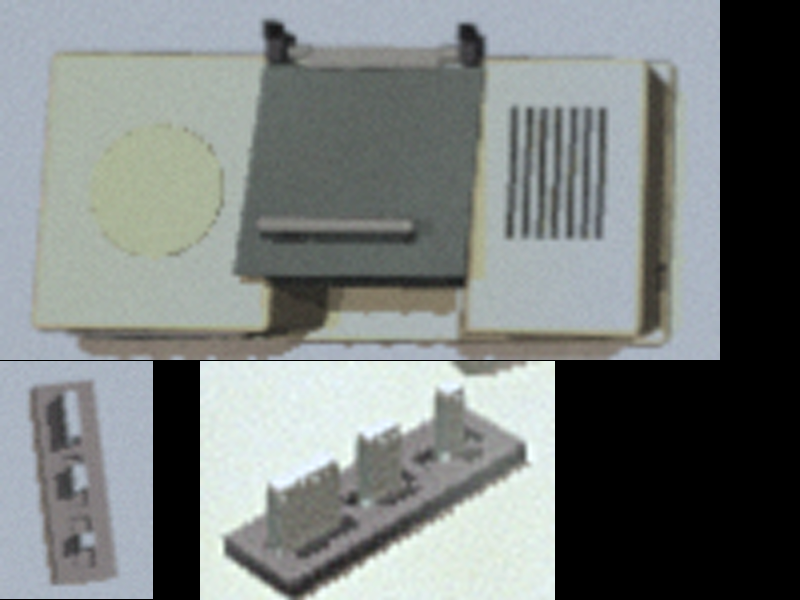

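The zoom shows the longest cell in the far (+x) slot of the rack. The head corners, the handle ends and the rack corners are all readable, so I'll compute poses from them.

```bash
python3 - <<'E'
from h import *
from scipy.optimize import brentq
s=shot('top')
z=lambda P:(np.array(P,float)+.5)/4-.5+[105,180]
def fit(M,W):
    M=np.array(M);W=W[:,:2];a,b=M.mean(0),W.mean(0);U,_,V=np.linalg.svd((M-a).T@(W-b));Rm=(U@V).T
    print('res mm',((M-a)@Rm.T+b-W).round(4).tolist()); return Rm,b-Rm@a
W=onz(s,z([(53,53),(268,58),(33,328),(266,332),(485,60),(645,62),(468,333),(642,333)]),.155)
M=[(.1,.225),(.1,.065),(-.09,.225),(-.09,.065),(.1,-.065),(.1,-.185),(-.09,-.065),(-.09,-.185)]
Rm,t=fit(M,W); yaw=np.arctan2(Rm[1,0],Rm[0,0]); print('meter',t,yaw)
rr=np.hypot(.13,.035);p0=np.arctan2(.035,.13)
o,d=rays(s,z([(258,226),(413,228),(336,227)]))
for dd in d:
    def f(th):
        h=.163+rr*np.sin(p0+th); P=o+dd*(h-o[2])/dd[2]; m=Rm.T@(P[:2]-t); return m[0]-(.1-rr*np.cos(p0+th))
    for lo,hi in((-.1,.7),):
        print([round(f(x),4) for x in np.linspace(-.1,.6,8)])
        try:
            th=brentq(f,lo,hi);h=.163+rr*np.sin(p0+th);P=o+dd*(h-o[2])/dd[2];print('theta',th,P,Rm.T@(P[:2]-t))
        except Exception as e:print(e)
zr=lambda P:(np.array(P,float)+.5)/3.4-.5+[340,180]
W=onz(s,zr([(30,24),(93,19),(118,214),(53,223)]),.013)
Rr,tr=fit([(.091,.028),(.091,-.028),(-.091,-.028),(-.091,.028)],W); print('rack',tr,np.arctan2(Rr[1,0],Rr[0,0]),'cell',tr+Rr@[.056,0])
np.savez('pose.npz',Rm=Rm,t=t,Rr=Rr,tr=tr)
st=r.get_state();print(R.from_quat(st['eef_rot']).as_matrix().round(3))
E
```

```text
res mm [[0.0004, 0.0021], [0.0021, -0.0114], [-0.003, 0.0025], [-0.0014, -0.0022], [0.0028, 0.0075], [0.0028, -0.0023], [-0.0014, 0.0033], [-0.0023, 0.0005]]
meter [0.4928088  0.15980759] -0.03528000116531838
[np.float64(0.0142), np.float64(0.011), np.float64(0.0064), np.float64(0.0006), np.float64(-0.0063), np.float64(-0.0144), np.float64(-0.0236), np.float64(-0.0336)]
theta 0.20982089401020879 [0.47474821 0.21110937 0.2243094 ] [-0.01985891  0.05063281]
[np.float64(0.0137), np.float64(0.0104), np.float64(0.0059), np.float64(0.0001), np.float64(-0.0069), np.float64(-0.015), np.float64(-0.0241), np.float64(-0.0341)]
theta 0.20126216678967743 [0.47078018 0.11343546 0.22328133] [-0.02037924 -0.04712029]
[np.float64(0.0139), np.float64(0.0107), np.float64(0.0061), np.float64(0.0004), np.float64(-0.0066), np.float64(-0.0147), np.float64(-0.0238), np.float64(-0.0339)]
theta 0.20552194591610348 [0.47275357 0.16203622 0.22379357] [-0.02012136  0.00151984]
res mm [[-0.0006, -0.0012], [0.0008, 0.0013], [-0.0011, 0.0017], [0.0009, -0.0017]]
rack [ 0.53452704 -0.3036323 ] 0.08074508673455268 cell [ 0.59034458 -0.29911548]
[[-0.905  0.425 -0.   ]
 [ 0.425  0.905 -0.001]
 [-0.    -0.001 -1.   ]]
```

Meter origin is about (0.493, 0.160) with yaw −0.035. The cover angle is about 0.2 rad, with the handle near (0.473, 0.162, 0.224). The long cell is near (0.590, −0.299). I'll turn the jaws onto the meter's x axis and raise the tool.

{"method": "drive_tool", "body": {"commands": [{"wz": 0.146, "dz": -0.01}, {"wz": 0.146, "dz": -0.01}, {"wz": 0.146, "dz": -0.01}, {"wz": 0.146, "dz": -0.01}, {"wz": 0.146, "dz": -0.01}, {"wz": 0.146, "dz": -0.01}, {"wz": 0.146, "dz": -0.01}, {"wz": 0.145, "dz": -0.01}, {}, {}], "grip_force": 20}}

```text
validation failed for argument at $.co...
```

```bash
cat >> h.py <<'E'
P=np.load('pose.npz'); Rm,t,Rr,tr=[P[k] for k in('Rm','t','Rr','tr')]
def where(tgt=None):
    st=r.get_state();T=R.from_quat(st['eef_rot']).as_matrix();p=np.array(st['tool_pos'])
    m=np.r_[Rm.T@(p[:2]-t),p[2]]
    print('t',round(st['clock'],2),'tcp',p.round(4),'meterframe',m.round(4),'op',round(st['opening'],3),'F',np.round(st['contact_force'],1),'q',np.round(st['q'],2))
    Z=np.c_[np.r_[Rm[:,0],0],np.r_[Rm[:,1],0],[0,0,1]]
    D=np.c_[Z[:,1],Z[:,0],-Z[:,2]] # tool down, jaw along meter x
    print(' rotvec tool vs (down,jaw||meter x), tool axes',R.from_matrix(D.T@T).as_rotvec().round(4))
    if tgt is not None: print(' shift in tool axes',(T.T@(np.array(tgt)-p)).round(4))
    return p,T
E
python3 -c "
from h import *
where([.473,.162,.33])"
```

```text
t 0.15 tcp [0.2654 0.5654 0.2491] meterframe [-0.2416  0.3973  0.2491] op 0.993 F [-0.2 -0.4 -0.1] q [-1.1   0.69 -0.19  1.57  0.16  0.9  -0.22]
 rotvec tool vs (down,jaw||meter x), tool axes [ 1.1000e-03 -9.0000e-04 -1.1673e+00]
 shift in tool axes [-0.3593 -0.2771 -0.0805]
```

{"method": "drive_tool", "body": {"commands": [{"wz": 0.146, "dz": -0.01, "claw": 1}, {"wz": 0.146, "dz": -0.01, "claw": 1}, {"wz": 0.146, "dz": -0.01, "claw": 1}, {"wz": 0.146, "dz": -0.01, "claw": 1}, {"wz": 0.146, "dz": -0.01, "claw": 1}, {"wz": 0.146, "dz": -0.01, "claw": 1}, {"wz": 0.146, "dz": -0.01, "claw": 1}, {"wz": 0.145, "dz": -0.01, "claw": 1}], "grip_force": 20}}

```text
validation failed for argument at $.co...
```

```bash
python3 -c "
from h import *
where([.44,.162,.33])"
```

```text
t 0.15 tcp [0.2654 0.5654 0.2491] meterframe [-0.2416  0.3973  0.2491] op 0.993 F [-0.2 -0.4 -0.1] q [-1.1   0.69 -0.19  1.57  0.16  0.9  -0.22]
 rotvec tool vs (down,jaw||meter x), tool axes [ 1.1000e-03 -9.0000e-04 -1.1673e+00]
 shift in tool axes [-0.3294 -0.2911 -0.0805]
```

Perhaps every field is required in each row.

{"method": "drive_tool", "body": {"commands": [{"dx": 0, "dy": 0, "dz": -0.01, "wx": 0, "wy": 0, "wz": 0.146, "claw": 1}, {"dx": 0, "dy": 0, "dz": -0.01, "wx": 0, "wy": 0, "wz": 0.146, "claw": 1}, {"dx": 0, "dy": 0, "dz": -0.01, "wx": 0, "wy": 0, "wz": 0.146, "claw": 1}, {"dx": 0, "dy": 0, "dz": -0.01, "wx": 0, "wy": 0, "wz": 0.146, "claw": 1}, {"dx": 0, "dy": 0, "dz": -0.01, "wx": 0, "wy": 0, "wz": 0.146, "claw": 1}, {"dx": 0, "dy": 0, "dz": -0.01, "wx": 0, "wy": 0, "wz": 0.146, "claw": 1}, {"dx": 0, "dy": 0, "dz": -0.01, "wx": 0, "wy": 0, "wz": 0.146, "claw": 1}, {"dx": 0, "dy": 0, "dz": -0.01, "wx": 0, "wy": 0, "wz": 0.145, "claw": 1}], "grip_force": 20}}

```text
clock: 0.95
tool_pos: [0.2653, 0.5656, 0.3298]
eef_rot: [0.721, 0.693, -0.0, 0.0]
contact_force: [0.3, 0.8, -0.8]
opening: 1.001
```

```bash
python3 -c "
from h import *
where([.45,.162,.33])"
```

```text
t 0.95 tcp [0.2653 0.5656 0.3298] meterframe [-0.2417  0.3975  0.3298] op 1.001 F [ 0.3  0.8 -0.8] q [-1.29  0.61  0.15  1.47 -0.1   1.07 -1.16]
 rotvec tool vs (down,jaw||meter x), tool axes [ 0.0004 -0.0007  0.0055]
 shift in tool axes [-0.3957  0.201  -0.    ]
```

{"method": "drive_tool", "body": {"commands": [{"dx": -0.04, "dy": 0.02, "dz": 0, "wx": 0, "wy": 0, "wz": 0, "claw": 1}, {"dx": -0.04, "dy": 0.02, "dz": 0, "wx": 0, "wy": 0, "wz": 0, "claw": 1}, {"dx": -0.04, "dy": 0.02, "dz": 0, "wx": 0, "wy": 0, "wz": 0, "claw": 1}, {"dx": -0.04, "dy": 0.02, "dz": 0, "wx": 0, "wy": 0, "wz": 0, "claw": 1}, {"dx": -0.04, "dy": 0.02, "dz": 0, "wx": 0, "wy": 0, "wz": 0, "claw": 1}, {"dx": -0.04, "dy": 0.02, "dz": 0, "wx": 0, "wy": 0, "wz": 0, "claw": 1}, {"dx": -0.04, "dy": 0.02, "dz": 0, "wx": 0, "wy": 0, "wz": 0, "claw": 1}, {"dx": -0.04, "dy": 0.02, "dz": 0, "wx": 0, "wy": 0, "wz": 0, "claw": 1}, {"dx": -0.04, "dy": 0.02, "dz": 0, "wx": 0, "wy": 0, "wz": 0, "claw": 1}, {"dx": -0.036, "dy": 0.02, "dz": 0, "wx": 0, "wy": 0, "wz": 0, "claw": 1}, {"dx": 0, "dy": 0, "dz": 0, "wx": 0, "wy": 0, "wz": 0, "claw": 0.5}]}}

```text
clock: 2.05
tool_pos: [0.4538, 0.1565, 0.3299]
eef_rot: [0.723, 0.691, -0.001, 0.002]
contact_force: [-1.1, 0.7, -0.5]
opening: 0.93
```

```bash
python3 -c "
from h import *
where([.47,.162,.33])
s=shot('wrist','w1.png'); print(s['c2w'].round(3).tolist(), s['T_tool_cam'])
print(proj(s,[[.473,.162,.224],[.4747,.211,.224],[.4708,.1134,.224]]))"
```

```text
t 2.05 tcp [0.4538 0.1565 0.3299] meterframe [-0.0389 -0.0046  0.3299] op 0.93 F [-1.1  0.7 -0.5] q [-0.55  0.4   0.17  1.89 -0.08  0.86 -0.38]
 rotvec tool vs (down,jaw||meter x), tool axes [-0.0017 -0.0032  0.0107]
 shift in tool axes [ 0.0062  0.0159 -0.0001]
[[0.999, 0.044, 0.012, 0.456], [-0.046, 0.948, 0.316, 0.239], [0.003, -0.316, 0.949, 0.464], [0.0, 0.0, 0.0, 1.0]] [[ 3.58651214e-04  9.49813207e-01  3.12817428e-01  8.15760399e-02]
 [ 9.99999402e-01 -1.74776785e-05 -1.09345081e-03 -8.77968307e-04]
 [-1.03310670e-03  3.12817633e-01 -9.49812645e-01 -1.34495575e-01]
 [ 0.00000000e+00  0.00000000e+00  0.00000000e+00  1.00000000e+00]]
[[344.61088141 197.46380114]
 [345.49310357 129.9877263 ]
 [343.09382779 256.77359178]]
```

View pics/w1.png

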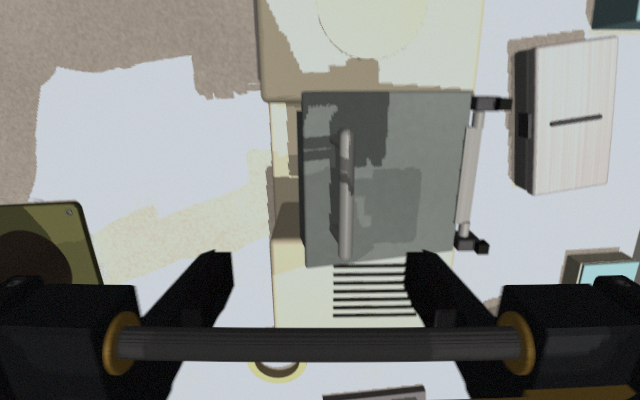

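The bar ends appear at (345, 130) and (345, 257), which matches the projection within 1–2 px, so the handle estimate holds. Next I tilt the tool by −0.2, narrow the jaws and descend along the tool axis.

{"method": "drive_tool", "body": {"commands": [{"dx": 0.003, "dy": -0.001, "dz": 0, "wx": -0.1, "wy": 0, "wz": -0.005, "claw": 0.35}, {"dx": 0.003, "dy": -0.001, "dz": 0, "wx": -0.1, "wy": 0, "wz": -0.005, "claw": 0.35}, {"dx": 0, "dy": 0, "dz": 0.01, "wx": 0, "wy": 0, "wz": 0, "claw": 0.35}, {"dx": 0, "dy": 0, "dz": 0.01, "wx": 0, "wy": 0, "wz": 0, "claw": 0.35}, {"dx": 0, "dy": 0, "dz": 0.01, "wx": 0, "wy": 0, "wz": 0, "claw": 0.35}, {"dx": 0, "dy": 0, "dz": 0.01, "wx": 0, "wy": 0, "wz": 0, "claw": 0.35}, {"dx": 0, "dy": 0, "dz": 0.01, "wx": 0, "wy": 0, "wz": 0, "claw": 0.35}, {"dx": 0, "dy": 0, "dz": 0.01, "wx": 0, "wy": 0, "wz": 0, "claw": 0.35}, {"dx": 0, "dy": 0, "dz": 0.01, "wx": 0, "wy": 0, "wz": 0, "claw": 0.35}, {"dx": 0, "dy": 0, "dz": 0, "wx": 0, "wy": 0, "wz": 0, "claw": 0.35}]}}

```text
clock: 3.1
tool_pos: [0.4633, 0.1683, 0.2595]
eef_rot: [0.712, 0.695, 0.068, 0.071]
contact_force: [-1.4, -0.6, -0.3]
opening: 0.352
```

```bash
python3 -c "
from h import *
where([.4738,.162,.2201])"
```

```text
t 3.1 tcp [0.4633 0.1683 0.2595] meterframe [-0.0298  0.0074  0.2595] op 0.352 F [-1.4 -0.6 -0.3] q [-0.64  0.45  0.2   2.12  0.02  0.41 -0.51]
 rotvec tool vs (down,jaw||meter x), tool axes [-0.1977 -0.0014 -0.01  ]
 shift in tool axes [-0.0059  0.0027  0.0408]
```

{"method": "drive_tool", "body": {"commands": [{"dx": -0.003, "dy": 0.0015, "dz": 0.01, "wx": 0, "wy": 0, "wz": 0.01, "claw": 0.35}, {"dx": -0.003, "dy": 0.0015, "dz": 0.01, "wx": 0, "wy": 0, "wz": 0, "claw": 0.35}, {"dx": 0, "dy": 0, "dz": 0.01, "wx": 0, "wy": 0, "wz": 0, "claw": 0.35}, {"dx": 0, "dy": 0, "dz": 0.01, "wx": 0, "wy": 0, "wz": 0, "claw": 0.35}, {"dx": 0, "dy": 0, "dz": 0, "wx": 0, "wy": 0, "wz": 0, "claw": 0.35}, {"dx": 0, "dy": 0, "dz": 0, "wx": 0, "wy": 0, "wz": 0, "claw": 0}, {"dx": 0, "dy": 0, "dz": 0, "wx": 0, "wy": 0, "wz": 0, "claw": 0}, {"dx": 0, "dy": 0, "dz": 0, "wx": 0, "wy": 0, "wz": 0, "claw": 0}, {"dx": 0, "dy": 0, "dz": 0, "wx": 0, "wy": 0, "wz": 0, "claw": 0}, {"dx": 0, "dy": 0, "dz": 0, "wx": 0, "wy": 0, "wz": 0, "claw": 0}], "grip_force": 20}}

```text
clock: 4.1
tool_pos: [0.4753, 0.1626, 0.2229]
eef_rot: [0.716, 0.691, 0.071, 0.072]
contact_force: [3.6, -0.3, -1.6]
opening: 0.113
```

```bash
python3 -c "
from h import *
where([.4738,.162,.2201])"
```

```text
t 4.1 tcp [0.4753 0.1626 0.2229] meterframe [-0.0176  0.0022  0.2229] op 0.113 F [ 3.6 -0.3 -1.6] q [-0.6   0.53  0.18  2.14  0.01  0.3  -0.5 ]
 rotvec tool vs (down,jaw||meter x), tool axes [-2.02e-01  1.90e-03 -1.00e-04]
 shift in tool axes [-0.0007 -0.002   0.0024]
```

The bar is gripped: opening is 10 mm, and the radius to the hinge is 0.134 m against 0.1346 m expected. I'll compute the arc shifts.

```bash
cat > arc.py <<'E'
import numpy as np
rr=np.hypot(.13,.035);p0=np.arctan2(.035,.13)
def rows(th0,th1,f0,f1,n):
    th=np.linspace(th0,th1,n+1);f=np.linspace(f0,f1,n+1)
    a=np.c_[-np.sin(f),-np.cos(f)]; j=np.c_[np.cos(f),-np.sin(f)]
    T=np.c_[.1-rr*np.cos(p0+th),.163+rr*np.sin(p0+th)]+.003*a
    d=np.diff(T,axis=0)
    for i in range(n): print(i,round(th[i+1],2),'dy',round(d[i]@j[i],4),'dz',round(d[i]@a[i],4),'wx',round(f[i+1]-f[i],4))
E
python3 -c "
from arc import *
rows(.225,1.875,-.2,.6,33)"
```

```text
0 0.28 dy 0.0043 dz -0.0051 wx 0.0242
1 0.32 dy 0.0045 dz -0.005 wx 0.0242
2 0.38 dy 0.0046 dz -0.0049 wx 0.0242
3 0.42 dy 0.0047 dz -0.0047 wx 0.0242
4 0.48 dy 0.0048 dz -0.0046 wx 0.0242
5 0.52 dy 0.0049 dz -0.0045 wx 0.0242
6 0.57 dy 0.0051 dz -0.0044 wx 0.0242
7 0.62 dy 0.0052 dz -0.0042 wx 0.0242
8 0.68 dy 0.0053 dz -0.0041 wx 0.0242
9 0.72 dy 0.0054 dz -0.0039 wx 0.0242
10 0.77 dy 0.0055 dz -0.0038 wx 0.0242
11 0.82 dy 0.0056 dz -0.0037 wx 0.0242
12 0.87 dy 0.0057 dz -0.0035 wx 0.0242
13 0.92 dy 0.0058 dz -0.0034 wx 0.0242
14 0.97 dy 0.0058 dz -0.0032 wx 0.0242
15 1.02 dy 0.0059 dz -0.0031 wx 0.0242
16 1.08 dy 0.006 dz -0.0029 wx 0.0242
17 1.12 dy 0.0061 dz -0.0027 wx 0.0242
18 1.18 dy 0.0061 dz -0.0026 wx 0.0242
19 1.22 dy 0.0062 dz -0.0024 wx 0.0242
20 1.27 dy 0.0063 dz -0.0023 wx 0.0242
21 1.32 dy 0.0063 dz -0.0021 wx 0.0242
22 1.38 dy 0.0064 dz -0.0019 wx 0.0242
23 1.42 dy 0.0064 dz -0.0018 wx 0.0242
24 1.48 dy 0.0065 dz -0.0016 wx 0.0242
25 1.52 dy 0.0065 dz -0.0014 wx 0.0242
26 1.58 dy 0.0065 dz -0.0013 wx 0.0242
27 1.62 dy 0.0066 dz -0.0011 wx 0.0242
28 1.68 dy 0.0066 dz -0.0009 wx 0.0242
29 1.72 dy 0.0066 dz -0.0007 wx 0.0242
30 1.78 dy 0.0066 dz -0.0006 wx 0.0242
31 1.82 dy 0.0066 dz -0.0004 wx 0.0242
32 1.88 dy 0.0067 dz -0.0002 wx 0.0242
```

{"method": "drive_tool", "body": {"commands": [{"dx": 0, "dy": 0.0043, "dz": -0.0051, "wx": 0.0242, "wy": 0, "wz": 0, "claw": 0}, {"dx": 0, "dy": 0.0045, "dz": -0.005, "wx": 0.0242, "wy": 0, "wz": 0, "claw": 0}, {"dx": 0, "dy": 0.0046, "dz": -0.0049, "wx": 0.0242, "wy": 0, "wz": 0, "claw": 0}, {"dx": 0, "dy": 0.0047, "dz": -0.0047, "wx": 0.0242, "wy": 0, "wz": 0, "claw": 0}, {"dx": 0, "dy": 0.0048, "dz": -0.0046, "wx": 0.0242, "wy": 0, "wz": 0, "claw": 0}, {"dx": 0, "dy": 0.0049, "dz": -0.0045, "wx": 0.0242, "wy": 0, "wz": 0, "claw": 0}, {"dx": 0, "dy": 0.0051, "dz": -0.0044, "wx": 0.0242, "wy": 0, "wz": 0, "claw": 0}, {"dx": 0, "dy": 0.0052, "dz": -0.0042, "wx": 0.0242, "wy": 0, "wz": 0, "claw": 0}, {"dx": 0, "dy": 0.0053, "dz": -0.0041, "wx": 0.0242, "wy": 0, "wz": 0, "claw": 0}, {"dx": 0, "dy": 0.0054, "dz": -0.0039, "wx": 0.0242, "wy": 0, "wz": 0, "claw": 0}], "grip_force": 20}}

```text
clock: 5.1
tool_pos: [0.5153, 0.161, 0.2708]
eef_rot: [0.719, 0.695, -0.018, -0.018]
contact_force: [-3.4, -0.0, -2.1]
opening: 0.117
```

```bash
cat >> arc.py <<'E'
def theta():
    from h import where,Rm,t
    p,T=where(); a=T[:,2]; b=p-.003*a; m=Rm.T@(b[:2]-t); v=(.1-m[0],b[2]-.163)
    print('theta',np.arctan2(v[1],v[0])-p0,'r',np.hypot(*v))
E
python3 -c "
from arc import *
theta()"
```

```text
t 5.1 tcp [0.5153 0.161  0.2708] meterframe [0.0224 0.002  0.2708] op 0.117 F [-3.4 -0.  -2.1] q [-0.42  0.57  0.07  1.76 -0.07  0.86 -0.35]
 rotvec tool vs (down,jaw||meter x), tool axes [ 0.0505 -0.0001 -0.0015]
theta 0.6976166205362289 r 0.135144872459433
```

Forces are small and it is tracking well, so I continue.

{"method": "drive_tool", "body": {"commands": [{"dx": 0, "dy": 0.0055, "dz": -0.0038, "wx": 0.0242, "wy": 0, "wz": 0, "claw": 0}, {"dx": 0, "dy": 0.0056, "dz": -0.0037, "wx": 0.0242, "wy": 0, "wz": 0, "claw": 0}, {"dx": 0, "dy": 0.0057, "dz": -0.0035, "wx": 0.0242, "wy": 0, "wz": 0, "claw": 0}, {"dx": 0, "dy": 0.0058, "dz": -0.0034, "wx": 0.0242, "wy": 0, "wz": 0, "claw": 0}, {"dx": 0, "dy": 0.0058, "dz": -0.0032, "wx": 0.0242, "wy": 0, "wz": 0, "claw": 0}, {"dx": 0, "dy": 0.0059, "dz": -0.0031, "wx": 0.0242, "wy": 0, "wz": 0, "claw": 0}, {"dx": 0, "dy": 0.006, "dz": -0.0029, "wx": 0.0242, "wy": 0, "wz": 0, "claw": 0}, {"dx": 0, "dy": 0.0061, "dz": -0.0027, "wx": 0.0242, "wy": 0, "wz": 0, "claw": 0}, {"dx": 0, "dy": 0.0061, "dz": -0.0026, "wx": 0.0242, "wy": 0, "wz": 0, "claw": 0}, {"dx": 0, "dy": 0.0062, "dz": -0.0024, "wx": 0.0242, "wy": 0, "wz": 0, "claw": 0}, {"dx": 0, "dy": 0.0063, "dz": -0.0023, "wx": 0.0242, "wy": 0, "wz": 0, "claw": 0}, {"dx": 0, "dy": 0.0063, "dz": -0.0021, "wx": 0.0242, "wy": 0, "wz": 0, "claw": 0}]}}

```text
clock: 6.3
tool_pos: [0.5922, 0.158, 0.2961]
eef_rot: [0.709, 0.685, -0.116, -0.121]
contact_force: [-2.9, -1.3, 9.2]
opening: 0.118
```

```bash
python3 -c "
from arc import *
theta()"
```

```text
t 6.3 tcp [0.5922 0.158  0.2961] meterframe [0.0994 0.0017 0.2961] op 0.118 F [-2.9 -1.3  9.2] q [-0.3   0.79  0.04  1.23 -0.13  1.45 -0.26]
 rotvec tool vs (down,jaw||meter x), tool axes [ 0.3375  0.0006 -0.0011]
theta 1.3107496470297002 r 0.13596945388488846
```

{"method": "drive_tool", "body": {"commands": [{"dx": 0, "dy": 0.0064, "dz": -0.0016, "wx": 0.0242, "wy": 0, "wz": 0, "claw": 0}, {"dx": 0, "dy": 0.0064, "dz": -0.0015, "wx": 0.0242, "wy": 0, "wz": 0, "claw": 0}, {"dx": 0, "dy": 0.0065, "dz": -0.0014, "wx": 0.0242, "wy": 0, "wz": 0, "claw": 0}, {"dx": 0, "dy": 0.0065, "dz": -0.0012, "wx": 0.0242, "wy": 0, "wz": 0, "claw": 0}, {"dx": 0, "dy": 0.0065, "dz": -0.0011, "wx": 0.0242, "wy": 0, "wz": 0, "claw": 0}, {"dx": 0, "dy": 0.0066, "dz": -0.001, "wx": 0.0242, "wy": 0, "wz": 0, "claw": 0}, {"dx": 0, "dy": 0.0066, "dz": -0.0008, "wx": 0.0242, "wy": 0, "wz": 0, "claw": 0}, {"dx": 0, "dy": 0.0066, "dz": -0.0007, "wx": 0.0242, "wy": 0, "wz": 0, "claw": 0}, {"dx": 0, "dy": 0.0066, "dz": -0.0006, "wx": 0.0242, "wy": 0, "wz": 0, "claw": 0}, {"dx": 0, "dy": 0.0066, "dz": -0.0004, "wx": 0.0242, "wy": 0, "wz": 0, "claw": 0}]}}

```text
clock: 7.3
tool_pos: [0.6572, 0.1554, 0.2784]
eef_rot: [0.69, 0.666, -0.196, -0.204]
contact_force: [2.6, -1.3, 11.0]
opening: 0.119
```

```bash
python3 -c "
from arc import *
theta()"
```

```text
t 7.3 tcp [0.6572 0.1554 0.2784] meterframe [0.1645 0.0014 0.2784] op 0.119 F [ 2.6 -1.3 11. ] q [-0.24  1.1   0.04  0.66 -0.18  1.94 -0.27]
 rotvec tool vs (down,jaw||meter x), tool axes [ 0.5737  0.0008 -0.0007]
theta 1.8185258291313928 r 0.13521015657609634
```

{"method": "drive_tool", "body": {"commands": [{"dx": 0, "dy": 0.004, "dz": -0.001, "wx": 0, "wy": 0, "wz": 0, "claw": 0}, {"dx": 0, "dy": 0.004, "dz": -0.001, "wx": 0, "wy": 0, "wz": 0, "claw": 0}, {"dx": 0, "dy": 0.003, "dz": 0, "wx": 0, "wy": 0, "wz": 0, "claw": 0}, {"dx": 0, "dy": 0, "dz": 0, "wx": 0, "wy": 0, "wz": 0, "claw": 0}, {"dx": 0, "dy": 0, "dz": 0, "wx": 0, "wy": 0, "wz": 0, "claw": 0}, {"dx": 0, "dy": 0, "dz": 0, "wx": 0, "wy": 0, "wz": 0, "claw": 0}]}}

```text
clock: 7.9
tool_pos: [0.662, 0.1553, 0.2755]
eef_rot: [0.687, 0.666, -0.203, -0.209]
contact_force: [-16.6, -3.6, 15.6]
opening: 0.119
```

```bash
python3 -c "
from arc import *
theta()
from h import *
shot('scene','s2.png')"
```

```text
t 7.9 tcp [0.662  0.1553 0.2755] meterframe [0.1693 0.0014 0.2755] op 0.119 F [-16.6  -3.6  15.6] q [-0.24  1.13  0.04  0.6  -0.18  1.99 -0.27]
 rotvec tool vs (down,jaw||meter x), tool axes [ 0.5907 -0.0011 -0.003 ]
theta 1.8603900702397633 r 0.1351335013824927
```

View pics/s2.png

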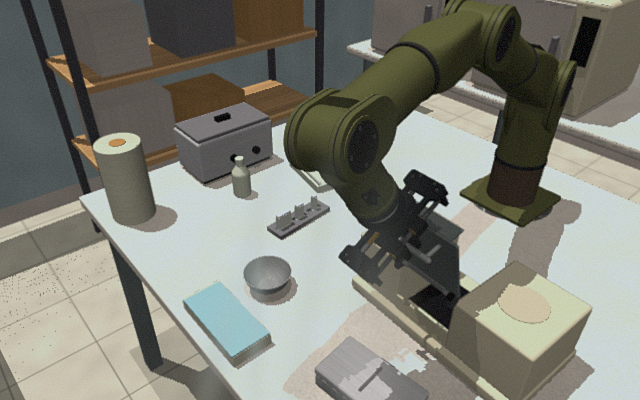

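The cover is at its stop: estimated angle is 1.86 rad, and a −16 N reaction appeared. I release and retract along the tool axis.

{"method": "drive_tool", "body": {"commands": [{"dx": 0, "dy": -0.003, "dz": 0, "wx": 0, "wy": 0, "wz": 0, "claw": 0}, {"dx": 0, "dy": 0, "dz": 0, "wx": 0, "wy": 0, "wz": 0, "claw": 0.27}, {"dx": 0, "dy": 0, "dz": 0, "wx": 0, "wy": 0, "wz": 0, "claw": 0.27}, {"dx": 0, "dy": 0, "dz": 0, "wx": 0, "wy": 0, "wz": 0, "claw": 0.27}, {"dx": 0, "dy": 0, "dz": -0.01, "wx": 0, "wy": 0, "wz": 0, "claw": 0.27}, {"dx": 0, "dy": 0, "dz": -0.015, "wx": 0, "wy": 0, "wz": 0, "claw": 0.27}, {"dx": 0, "dy": 0, "dz": -0.015, "wx": 0, "wy": 0, "wz": 0, "claw": 0.27}, {"dx": 0, "dy": 0, "dz": -0.015, "wx": 0, "wy": 0, "wz": 0, "claw": 0.27}, {"dx": 0, "dy": 0, "dz": -0.015, "wx": 0, "wy": 0, "wz": 0, "claw": 0.27}]}}

```text
clock: 8.85
tool_pos: [0.6766, 0.1505, 0.3205]
eef_rot: [0.693, 0.668, -0.186, -0.198]
contact_force: [-0.1, -0.2, 1.3]
opening: 0.264
```

```bash
python3 -c "
from h import *
where([.59,-.30,.35])"
```

```text
t 8.85 tcp [0.6766 0.1505 0.3205] meterframe [ 0.184  -0.0028  0.3205] op 0.264 F [-0.1 -0.2  1.3] q [-0.23  1.12  0.02  0.46 -0.18  2.09 -0.29]
 rotvec tool vs (down,jaw||meter x), tool axes [0.5501 0.0082 0.0014]
 shift in tool axes [-0.4533 -0.076   0.0081]
```

Joint 6 is at its limit, so I un-tilt first and then go sideways.

{"method": "drive_tool", "body": {"commands": [{"dx": 0, "dy": 0, "dz": 0, "wx": -0.1, "wy": 0, "wz": 0, "claw": 0.27}, {"dx": 0, "dy": -0.003, "dz": -0.005, "wx": -0.1, "wy": 0, "wz": 0, "claw": 0.27}, {"dx": 0, "dy": 0, "dz": -0.01, "wx": -0.1, "wy": 0, "wz": 0, "claw": 0.27}, {"dx": 0, "dy": 0, "dz": -0.01, "wx": -0.1, "wy": 0, "wz": 0, "claw": 0.27}, {"dx": 0, "dy": 0, "dz": -0.01, "wx": -0.1, "wy": 0, "wz": 0, "claw": 0.27}, {"dx": 0, "dy": 0, "dz": -0.01, "wx": -0.05, "wy": 0, "wz": 0, "claw": 0.27}, {"dx": -0.04, "dy": 0, "dz": 0, "wx": 0, "wy": 0, "wz": 0, "claw": 0.27}, {"dx": -0.04, "dy": 0, "dz": 0, "wx": 0, "wy": 0, "wz": 0, "claw": 0.27}, {"dx": -0.04, "dy": 0, "dz": 0, "wx": 0, "wy": 0, "wz": 0, "claw": 0.27}, {"dx": -0.04, "dy": 0, "dz": 0, "wx": 0, "wy": 0, "wz": 0, "claw": 0.27}, {"dx": -0.04, "dy": 0, "dz": 0, "wx": 0, "wy": 0, "wz": 0, "claw": 0.27}]}}

```text
clock: 9.95
tool_pos: [0.6754, -0.0513, 0.3641]
eef_rot: [0.721, 0.693, 0.003, -0.002]
contact_force: [-0.3, -0.6, 0.0]
opening: 0.269
```

{"method": "drive_tool", "body": {"commands": [{"dx": 0, "dy": 0, "dz": 0, "wx": 0, "wy": 0, "wz": 0.146, "claw": 0.35}, {"dx": 0, "dy": 0, "dz": 0, "wx": 0, "wy": 0, "wz": 0.146, "claw": 0.35}, {"dx": 0, "dy": 0, "dz": 0, "wx": 0, "wy": 0, "wz": 0.146, "claw": 0.35}, {"dx": 0, "dy": 0, "dz": 0, "wx": 0, "wy": 0, "wz": 0.146, "claw": 0.35}, {"dx": 0, "dy": 0, "dz": 0, "wx": 0, "wy": 0, "wz": 0.146, "claw": 0.35}, {"dx": 0, "dy": 0, "dz": 0, "wx": 0, "wy": 0, "wz": 0.146, "claw": 0.35}, {"dx": 0, "dy": 0, "dz": 0, "wx": 0, "wy": 0, "wz": 0.146, "claw": 0.35}, {"dx": 0, "dy": 0, "dz": 0, "wx": 0, "wy": 0, "wz": 0.146, "claw": 0.35}, {"dx": 0, "dy": 0, "dz": 0, "wx": 0, "wy": 0, "wz": 0.146, "claw": 0.35}, {"dx": 0, "dy": 0, "dz": 0, "wx": 0, "wy": 0, "wz": 0.141, "claw": 0.35}, {"dx": 0, "dy": 0, "dz": 0, "wx": 0, "wy": 0, "wz": 0, "claw": 0.35}]}}

```text
clock: 11.05
tool_pos: [0.6758, -0.0496, 0.3637]
eef_rot: [0.999, 0.038, 0.0, -0.004]
contact_force: [-0.1, 0.1, -1.1]
opening: 0.349
```

```bash
cat >> h.py <<'E'
def rackrel(tgt):
    p,T=where(); Z=np.eye(3);Z[:2,:2]=Rr; D=np.c_[Z[:,0],-Z[:,1],-Z[:,2]]
    print(' vs rack grasp: correction rotvec (tool axes)',R.from_matrix(T.T@D).as_rotvec().round(4),'shift',(T.T@(np.array(tgt)-p)).round(4))
E
python3 -c "
from h import *
rackrel([.590,-.30,.20])"
```

```text
t 11.05 tcp [ 0.6758 -0.0496  0.3637] meterframe [ 0.1903 -0.2028  0.3637] op 0.349 F [-0.1  0.1 -1.1] q [-0.2   0.71  0.46  1.24 -0.31  1.26 -1.24]
 rotvec tool vs (down,jaw||meter x), tool axes [0.0054 0.0063 1.4591]
 vs rack grasp: correction rotvec (tool axes) [-0.0075 -0.001  -0.0044] shift [-0.1048  0.2443  0.1618]
```

{"method": "drive_tool", "body": {"commands": [{"dx": -0.015, "dy": 0.035, "dz": 0.02, "wx": 0, "wy": 0, "wz": 0, "claw": 0.35}, {"dx": -0.015, "dy": 0.035, "dz": 0.02, "wx": 0, "wy": 0, "wz": 0, "claw": 0.35}, {"dx": -0.015, "dy": 0.035, "dz": 0.02, "wx": 0, "wy": 0, "wz": 0, "claw": 0.35}, {"dx": -0.015, "dy": 0.035, "dz": 0.02, "wx": 0, "wy": 0, "wz": 0, "claw": 0.35}, {"dx": -0.015, "dy": 0.035, "dz": 0.02, "wx": 0, "wy": 0, "wz": 0, "claw": 0.35}, {"dx": -0.015, "dy": 0.035, "dz": 0.02, "wx": 0, "wy": 0, "wz": 0, "claw": 0.35}, {"dx": -0.015, "dy": 0.034, "dz": 0.02, "wx": 0, "wy": 0, "wz": 0, "claw": 0.35}, {"dx": 0, "dy": 0, "dz": 0, "wx": 0, "wy": 0, "wz": 0, "claw": 0.35}, {"dx": 0, "dy": 0, "dz": 0, "wx": 0, "wy": 0, "wz": 0, "claw": 0.35}]}}

```text
clock: 11.95
tool_pos: [0.5898, -0.3008, 0.2213]
eef_rot: [0.999, 0.039, 0.0, -0.004]
contact_force: [-0.1, 1.0, 0.7]
opening: 0.352
```

```bash
python3 -c "
from h import *
rackrel([.590,-.30,.20])
s=shot('wrist','w2.png'); c=tr+Rr@[.056,0]
q=[np.r_[c+Rr@np.array(d),.055] for d in((.021,.0055),(.021,-.0055),(-.021,-.0055),(-.021,.0055))]
q+=[np.r_[tr+Rr@np.array(d),.013] for d in((.091,.028),(.091,-.028),(-.091,-.028),(-.091,.028))]
print(proj(s,q).round(1).tolist())"
```

```text
t 11.95 tcp [ 0.5898 -0.3008  0.2213] meterframe [ 0.1132 -0.4569  0.2213] op 0.352 F [-0.1  1.   0.7] q [ 0.22  0.8   0.37  1.49 -0.34  0.92 -0.8 ]
 rotvec tool vs (down,jaw||meter x), tool axes [0.0062 0.0065 1.4583]
 vs rack grasp: correction rotvec (tool axes) [-0.0082 -0.0007 -0.0035] shift [ 0.0003 -0.0006  0.0213]
[[312.1, 160.5], [324.4, 160.5], [324.3, 205.2], [312.5, 205.2], [290.5, 138.6], [346.7, 138.4], [343.1, 296.3], [295.0, 296.2]]
```

View pics/w2.png

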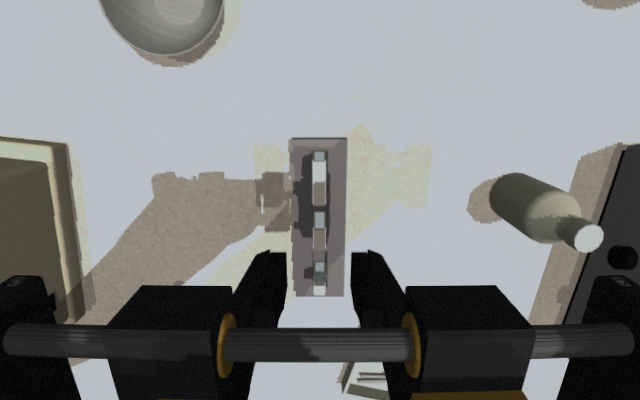

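The rack edges appear at columns 290/347 and rows 138/296, within 1 px of prediction. The long cell's lid is at columns ~313–325, rows ~158–207, on target. I descend and grip gently.

{"method": "drive_tool", "body": {"commands": [{"dx": 0, "dy": -0.001, "dz": 0.025, "wx": -0.008, "wy": 0, "wz": -0.0035, "claw": 0.35}, {"dx": 0, "dy": 0, "dz": 0.025, "wx": 0, "wy": 0, "wz": 0, "claw": 0.35}, {"dx": 0, "dy": 0, "dz": 0.025, "wx": 0, "wy": 0, "wz": 0, "claw": 0.35}, {"dx": 0, "dy": 0, "dz": 0.025, "wx": 0, "wy": 0, "wz": 0, "claw": 0.35}, {"dx": 0, "dy": 0, "dz": 0.025, "wx": 0, "wy": 0, "wz": 0, "claw": 0.35}, {"dx": 0, "dy": 0, "dz": 0.02, "wx": 0, "wy": 0, "wz": 0, "claw": 0.35}, {"dx": 0, "dy": 0, "dz": 0.01, "wx": 0, "wy": 0, "wz": 0, "claw": 0.35}, {"dx": 0, "dy": 0, "dz": 0.01, "wx": 0, "wy": 0, "wz": 0, "claw": 0.35}, {"dx": 0, "dy": 0, "dz": 0, "wx": 0, "wy": 0, "wz": 0, "claw": 0.35}, {"dx": 0, "dy": 0, "dz": 0, "wx": 0, "wy": 0, "wz": 0, "claw": 0.35}]}}

```text
clock: 13.0
tool_pos: [0.5916, -0.299, 0.0572]
eef_rot: [0.999, 0.041, 0.001, 0.001]
contact_force: [0.2, 0.2, 0.1]
opening: 0.35
```

```bash
python3 -c "
from h import *
c=tr+Rr@[.056,0]
rackrel([c[0],c[1]-.0005,.032])"
```

```text
t 13.0 tcp [ 0.5916 -0.299   0.0572] meterframe [ 0.1149 -0.4551  0.0572] op 0.35 F [0.2 0.2 0.1] q [ 0.26  1.01  0.28  1.58 -0.42  0.61 -0.74]
 rotvec tool vs (down,jaw||meter x), tool axes [-2.8000e-03  9.0000e-04  1.4543e+00]
 vs rack grasp: correction rotvec (tool axes) [ 0.0014 -0.0023  0.0005] shift [-0.0013  0.0005  0.0252]
```

{"method": "drive_tool", "body": {"commands": [{"dx": -0.001, "dy": 0.0005, "dz": 0.01, "wx": 0, "wy": 0, "wz": 0, "claw": 0.35}, {"dx": 0, "dy": 0, "dz": 0.01, "wx": 0, "wy": 0, "wz": 0, "claw": 0.35}, {"dx": 0, "dy": 0, "dz": 0.005, "wx": 0, "wy": 0, "wz": 0, "claw": 0.35}, {"dx": 0, "dy": 0, "dz": 0, "wx": 0, "wy": 0, "wz": 0, "claw": 0.25}, {"dx": 0, "dy": 0, "dz": 0, "wx": 0, "wy": 0, "wz": 0, "claw": 0.2}, {"dx": 0, "dy": 0, "dz": 0, "wx": 0, "wy": 0, "wz": 0, "claw": 0.17}, {"dx": 0, "dy": 0, "dz": 0, "wx": 0, "wy": 0, "wz": 0, "claw": 0.1}, {"dx": 0, "dy": 0, "dz": 0, "wx": 0, "wy": 0, "wz": 0, "claw": 0}, {"dx": 0, "dy": 0, "dz": 0, "wx": 0, "wy": 0, "wz": 0, "claw": 0}, {"dx": 0, "dy": 0, "dz": 0, "wx": 0, "wy": 0, "wz": 0, "claw": 0}, {"dx": 0, "dy": 0, "dz": 0, "wx": 0, "wy": 0, "wz": 0, "claw": 0}], "grip_force": 10}}

```text
clock: 14.1
tool_pos: [0.5901, -0.2997, 0.0316]
eef_rot: [0.999, 0.04, 0.001, 0.0]
contact_force: [0.1, -0.0, 2.8]
opening: 0.144
```

```bash
python3 -c "
from h import *
c=tr+Rr@[.056,0]
rackrel([c[0],c[1],.032])
shot('wrist','w3.png')"
```

```text
t 14.1 tcp [ 0.5901 -0.2997  0.0316] meterframe [ 0.1135 -0.4558  0.0316] op 0.144 F [ 0.1 -0.   2.8] q [ 0.27  1.04  0.26  1.58 -0.43  0.57 -0.73]
 rotvec tool vs (down,jaw||meter x), tool axes [-1.900e-03  5.000e-04  1.455e+00]
 vs rack grasp: correction rotvec (tool axes) [ 0.001  -0.0015 -0.0003] shift [ 0.0003 -0.0006 -0.0004]
```

View pics/w3.png

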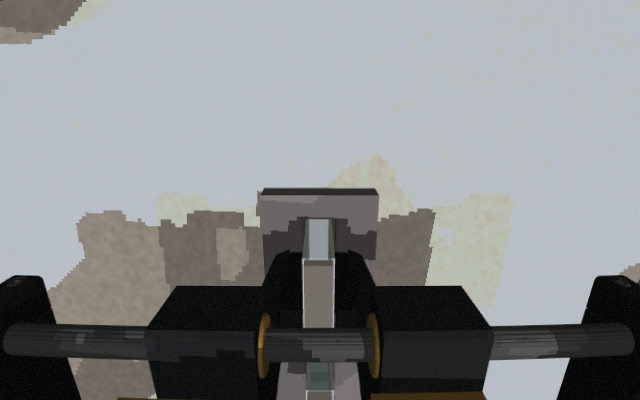

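The fingers hold the frosted sides only: opening is 12.7 mm, and the clear end window at (319, 240) lies ahead of the pads. I lift straight up.

{"method": "drive_tool", "body": {"commands": [{"dx": 0, "dy": 0, "dz": -0.005, "wx": 0, "wy": 0, "wz": 0, "claw": 0}, {"dx": 0, "dy": 0, "dz": -0.01, "wx": 0, "wy": 0, "wz": 0, "claw": 0}, {"dx": 0, "dy": 0, "dz": -0.015, "wx": 0, "wy": 0, "wz": 0, "claw": 0}, {"dx": 0, "dy": 0, "dz": -0.02, "wx": 0, "wy": 0, "wz": 0, "claw": 0}, {"dx": 0, "dy": 0, "dz": -0.03, "wx": 0, "wy": 0, "wz": 0, "claw": 0}, {"dx": 0, "dy": 0, "dz": -0.03, "wx": 0, "wy": 0, "wz": 0, "claw": 0}, {"dx": 0, "dy": 0, "dz": -0.03, "wx": 0, "wy": 0, "wz": 0, "claw": 0}, {"dx": 0, "dy": 0, "dz": -0.03, "wx": 0, "wy": 0, "wz": 0, "claw": 0}, {"dx": 0, "dy": 0, "dz": -0.03, "wx": 0, "wy": 0, "wz": 0, "claw": 0}, {"dx": 0, "dy": 0, "dz": -0.03, "wx": 0, "wy": 0, "wz": 0, "claw": 0}, {"dx": 0, "dy": 0, "dz": -0.03, "wx": 0, "wy": 0, "wz": 0, "claw": 0}, {"dx": 0, "dy": 0, "dz": -0.015, "wx": 0, "wy": 0, "wz": 0, "claw": 0}]}}

```text
clock: 15.35
tool_pos: [0.5902, -0.3003, 0.3109]
eef_rot: [0.999, 0.04, 0.003, 0.002]
contact_force: [0.3, -0.3, -0.4]
opening: 0.14
```

{"method": "drive_tool", "body": {"commands": [{"dx": 0, "dy": 0, "dz": 0, "wx": 0, "wy": 0, "wz": -0.121, "claw": 0}, {"dx": 0, "dy": 0, "dz": 0, "wx": 0, "wy": 0, "wz": -0.121, "claw": 0}, {"dx": 0, "dy": 0, "dz": 0, "wx": 0, "wy": 0, "wz": -0.121, "claw": 0}, {"dx": 0, "dy": 0, "dz": 0, "wx": 0, "wy": 0, "wz": -0.121, "claw": 0}, {"dx": 0, "dy": 0, "dz": 0, "wx": 0, "wy": 0, "wz": -0.121, "claw": 0}, {"dx": 0, "dy": 0, "dz": 0, "wx": 0, "wy": 0, "wz": -0.121, "claw": 0}, {"dx": 0, "dy": 0, "dz": 0, "wx": 0, "wy": 0, "wz": -0.121, "claw": 0}, {"dx": 0, "dy": 0, "dz": 0, "wx": 0, "wy": 0, "wz": -0.121, "claw": 0}, {"dx": 0, "dy": 0, "dz": 0, "wx": 0, "wy": 0, "wz": -0.121, "claw": 0}, {"dx": 0, "dy": 0, "dz": 0, "wx": 0, "wy": 0, "wz": -0.121, "claw": 0}, {"dx": 0, "dy": 0, "dz": 0, "wx": 0, "wy": 0, "wz": -0.121, "claw": 0}, {"dx": 0, "dy": 0, "dz": 0, "wx": 0, "wy": 0, "wz": -0.121, "claw": 0}]}}

```text
clock: 16.55
tool_pos: [0.5892, -0.2997, 0.3077]
eef_rot: [0.719, 0.695, -0.0, 0.001]
contact_force: [-0.2, 0.7, -0.5]
opening: 0.142
```

```bash
python3 -c "
from h import *
q=t+Rm@[-.04,-.15]
where([q[0],q[1],.3])
q=t+Rm@[-.03,0]
where([q[0],q[1],.3])"
```

```text
t 16.55 tcp [ 0.5892 -0.2997  0.3077] meterframe [ 0.1125 -0.4559  0.3077] op 0.142 F [-0.2  0.7 -0.5] q [ 0.4   0.68  0.    1.38 -0.    1.08  0.37]
 rotvec tool vs (down,jaw||meter x), tool axes [-0.0017 -0.0019 -0.0013]
 shift in tool axes [ 0.3061 -0.1521  0.0069]
t 16.55 tcp [ 0.5892 -0.2997  0.3077] meterframe [ 0.1125 -0.4559  0.3077] op 0.142 F [-0.2  0.7 -0.5] q [ 0.4   0.68  0.    1.38 -0.    1.08  0.37]
 rotvec tool vs (down,jaw||meter x), tool axes [-0.0017 -0.0019 -0.0013]
 shift in tool axes [ 0.4561 -0.1419  0.0066]
```

{"method": "drive_tool", "body": {"commands": [{"dx": 0.034, "dy": -0.018, "dz": 0, "wx": 0, "wy": 0, "wz": 0, "claw": 0}, {"dx": 0.034, "dy": -0.018, "dz": 0, "wx": 0, "wy": 0, "wz": 0, "claw": 0}, {"dx": 0.034, "dy": -0.018, "dz": 0, "wx": 0, "wy": 0, "wz": 0, "claw": 0}, {"dx": 0.034, "dy": -0.018, "dz": 0, "wx": 0, "wy": 0, "wz": 0, "claw": 0}, {"dx": 0.034, "dy": -0.018, "dz": 0, "wx": 0, "wy": 0, "wz": 0, "claw": 0}, {"dx": 0.034, "dy": -0.018, "dz": 0, "wx": 0, "wy": 0, "wz": 0, "claw": 0}, {"dx": 0.034, "dy": -0.018, "dz": 0, "wx": 0, "wy": 0, "wz": 0, "claw": 0}, {"dx": 0.034, "dy": -0.018, "dz": 0, "wx": 0, "wy": 0, "wz": 0, "claw": 0}, {"dx": 0.034, "dy": -0.016, "dz": 0, "wx": 0, "wy": 0, "wz": 0, "claw": 0}, {"dx": 0, "dy": 0, "dz": 0, "wx": 0, "wy": 0, "wz": 0, "claw": 0}]}}

```text
clock: 17.55
tool_pos: [0.4394, 0.017, 0.307]
eef_rot: [0.718, 0.696, 0.001, -0.0]
contact_force: [0.0, 0.2, -1.2]
opening: 0.144
```

{"method": "drive_tool", "body": {"commands": [{"dx": 0.025, "dy": 0, "dz": 0, "wx": 0, "wy": 0, "wz": 0, "claw": 0}, {"dx": 0.025, "dy": 0, "dz": 0, "wx": 0, "wy": 0, "wz": 0, "claw": 0}, {"dx": 0.025, "dy": 0, "dz": 0, "wx": -0.03, "wy": 0, "wz": 0, "claw": 0}, {"dx": 0.025, "dy": 0, "dz": 0, "wx": -0.03, "wy": 0, "wz": 0, "claw": 0}, {"dx": 0.025, "dy": 0, "dz": 0, "wx": 0, "wy": 0, "wz": 0, "claw": 0}, {"dx": 0.025, "dy": 0, "dz": 0, "wx": 0, "wy": 0, "wz": 0, "claw": 0}, {"dx": 0, "dy": 0, "dz": 0, "wx": 0, "wy": 0, "wz": 0, "claw": 0}, {"dx": 0, "dy": 0, "dz": 0, "wx": 0, "wy": 0, "wz": 0, "claw": 0}]}}

```text
clock: 18.35
tool_pos: [0.4475, 0.1616, 0.3064]
eef_rot: [0.72, 0.693, 0.021, 0.023]
contact_force: [-0.0, -0.3, -0.5]
opening: 0.143
```

```bash
python3 -c "
from h import *
q=t+Rm@[-.002,0]
where([q[0],q[1],.2])
s=shot('wrist','w4.png')
M=lambda x,y,z: np.r_[t+Rm@np.array([x,y]),z]
print('lamp head top: ',proj(s,[M(-.09,-.065,.155),M(.1,-.065,.155),M(-.09,-.185,.155),M(.1,-.185,.155)]).round(1).tolist())
print('sphere',proj(s,[M(-.09,.065,.155),M(.1,.065,.155)]).round(1).tolist())
print('snout end L/R',proj(s,[M(-.022,-.052,.105),M(.022,-.052,.105)]).round(1).tolist())
print('ring',proj(s,[M(-.027,.059,.105),M(.027,.059,.105)]).round(1).tolist())
"
```

```text
t 18.35 tcp [0.4475 0.1616 0.3064] meterframe [-4.530e-02  2.000e-04  3.064e-01] op 0.143 F [-0.  -0.3 -0.5] q [-0.46  0.39 -0.    1.98  0.05  0.72 -0.54]
 rotvec tool vs (down,jaw||meter x), tool axes [-0.0621 -0.0014  0.0033]
 shift in tool axes [1.000e-04 3.660e-02 1.089e-01]
lamp head top:  [[260.7, 258.0], [460.1, 251.3], [267.7, 360.9], [444.8, 351.3]]
sphere [[251.8, 112.8], [479.0, 112.1]]
snout end L/R [[329.2, 223.0], [370.2, 221.9]]
ring [[324.7, 115.4], [380.2, 115.1]]
```

View pics/w4.png

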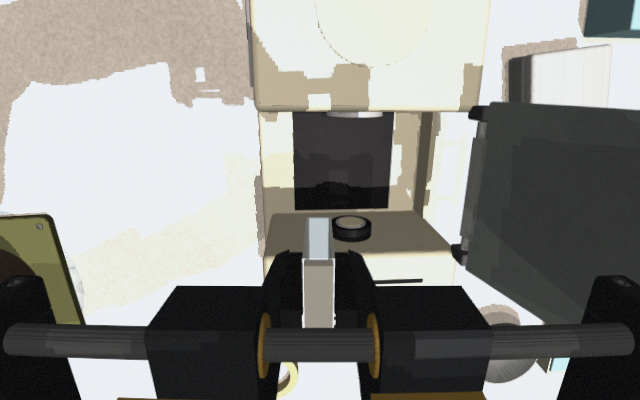

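The wrist view shows the ring at columns ~326–383 (row 113) and the snout at ~332–371 (row 222), about 2 px right of prediction. I'll measure the edges precisely, relative to the held cell.

```bash
python3 - <<'E'
from h import *
a=cv2.imread('pics/w4.png')
c=cv2.resize(a[95:265,290:400],None,fx=3.5,fy=3.5,interpolation=cv2.INTER_CUBIC)
d=cv2.resize(a[90:130,240:500],None,fx=1.5,fy=3.5)
o=np.zeros((600,800,3),np.uint8);o[:c.shape[0],:c.shape[1]]=c;o[:d.shape[0],400:400+d.shape[1]]=d
cv2.imwrite('pics/z4.png',o)
g=cv2.cvtColor(a,cv2.COLOR_BGR2GRAY).astype(int)
for r0 in(112,114,116): print(r0,g[r0,318:392].tolist())
for r0 in(104,100): print(r0,'L',g[r0,244:264].tolist(),'R',g[r0,474:494].tolist())
for r0 in(235,): print(r0,g[r0,298:380].tolist())
s=shot('wrist');p,T=where()
print('cell lid far top edge',proj(s,[p+T@[.021,y,-.0235] for y in(-.0055,.0055)]))
E
```

```text
112 [49, 48, 50, 46, 46, 30, 27, 34, 60, 86, 93, 100, 100, 111, 114, 117, 121, 123, 125, 122, 104, 106, 109, 111, 110, 113, 112, 116, 117, 118, 117, 120, 121, 124, 125, 126, 126, 124, 128, 137, 175, 228, 227, 227, 229, 227, 227, 224, 222, 223, 222, 220, 220, 219, 216, 215, 215, 209, 206, 200, 193, 187, 178, 164, 119, 47, 45, 46, 47, 46, 46, 46, 49, 47]
114 [59, 56, 56, 46, 44, 45, 45, 47, 64, 88, 92, 101, 104, 109, 116, 121, 123, 125, 127, 132, 131, 132, 132, 137, 137, 139, 141, 142, 144, 145, 146, 149, 152, 155, 158, 162, 160, 160, 161, 164, 197, 239, 239, 238, 239, 238, 236, 235, 234, 233, 229, 229, 226, 225, 225, 222, 219, 217, 210, 205, 198, 190, 180, 166, 120, 53, 51, 53, 55, 51, 50, 53, 53, 53]
116 [57, 57, 57, 48, 50, 53, 51, 50, 45, 52, 59, 67, 73, 80, 94, 97, 101, 112, 113, 114, 119, 124, 123, 127, 127, 131, 133, 136, 140, 138, 140, 148, 147, 149, 152, 156, 153, 156, 155, 157, 189, 233, 234, 233, 234, 233, 232, 230, 229, 227, 225, 223, 220, 219, 218, 213, 206, 199, 193, 187, 171, 153, 131, 105, 71, 53, 52, 52, 54, 51, 51, 53, 52, 52]
104 L [234, 239, 237, 238, 237, 238, 239,
[... 332 characters left out ...]
9, 238, 239, 238, 239, 238, 238, 237, 231]
235 [93, 93, 93, 91, 94, 93, 96, 104, 105, 111, 124, 179, 197, 198, 194, 196, 195, 196, 197, 196, 195, 196, 198, 198, 198, 197, 196, 196, 196, 190, 138, 95, 104, 102, 95, 17, 9, 17, 18, 19, 17, 22, 26, 21, 28, 30, 29, 28, 30, 31, 35, 39, 40, 46, 46, 49, 50, 44, 42, 37, 35, 32, 32, 26, 23, 21, 21, 22, 13, 17, 13, 10, 43, 90, 95, 95, 95, 95, 95, 96, 96, 96]
t 18.45 tcp [0.4474 0.1606 0.3062] meterframe [-0.0454 -0.0008  0.3062] op 0.139 F [-0.9 -1.2 -0.1] q [-0.46  0.39 -0.    1.98  0.05  0.72 -0.54]
 rotvec tool vs (down,jaw||meter x), tool axes [-0.0616 -0.0018  0.0054]
cell lid far top edge [[305.37317413 265.93237753]
 [335.50452829 265.93730083]]
```

View pics/z4.png

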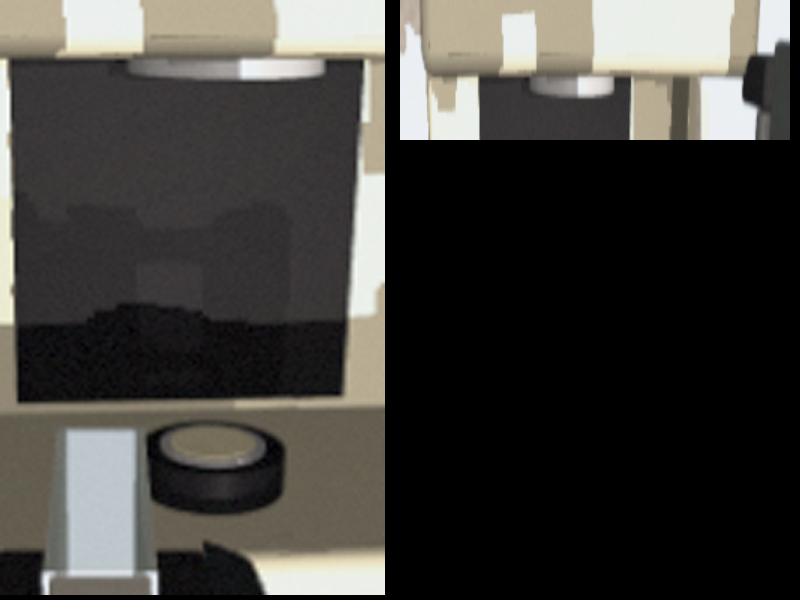

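The snout and ring centres lie about +2 mm in meter x from my estimate, so I'll aim at +1 mm. Moving over the beam and going part way down.

{"method": "drive_tool", "body": {"commands": [{"dx": 0.0005, "dy": 0.01, "dz": 0, "wx": 0, "wy": 0, "wz": -0.004, "claw": 0}, {"dx": 0, "dy": 0.01, "dz": 0, "wx": 0, "wy": 0, "wz": 0, "claw": 0}, {"dx": 0, "dy": 0.01, "dz": 0, "wx": 0, "wy": 0, "wz": 0, "claw": 0}, {"dx": 0, "dy": 0.0045, "dz": 0, "wx": 0, "wy": 0, "wz": 0, "claw": 0}, {"dx": 0, "dy": 0, "dz": 0.02, "wx": 0, "wy": 0, "wz": 0, "claw": 0}, {"dx": 0, "dy": 0, "dz": 0.02, "wx": 0, "wy": 0, "wz": 0, "claw": 0}, {"dx": 0, "dy": 0, "dz": 0.02, "wx": 0, "wy": 0, "wz": 0, "claw": 0}, {"dx": 0, "dy": 0, "dz": 0.02, "wx": 0, "wy": 0, "wz": 0, "claw": 0}, {"dx": 0, "dy": 0, "dz": 0.02, "wx": 0, "wy": 0, "wz": 0, "claw": 0}, {"dx": 0, "dy": 0, "dz": 0, "wx": 0, "wy": 0, "wz": 0, "claw": 0}, {"dx": 0, "dy": 0, "dz": 0, "wx": 0, "wy": 0, "wz": 0, "claw": 0}]}}

```text
clock: 19.55
tool_pos: [0.488, 0.1613, 0.2082]
eef_rot: [0.719, 0.694, 0.021, 0.022]
contact_force: [-0.1, 0.3, -0.1]
opening: 0.137
```

```bash
python3 -c "
from h import *
q=t+Rm@[.001,0]
where([q[0],q[1],.117])"
```

```text
t 19.55 tcp [0.488  0.1613 0.2082] meterframe [-0.0049  0.0013  0.2082] op 0.137 F [-0.1  0.3 -0.1] q [-0.43  0.59 -0.    2.    0.06  0.5  -0.51]
 rotvec tool vs (down,jaw||meter x), tool axes [-0.0607 -0.0011 -0.0007]
 shift in tool axes [-0.0012  0.0003  0.0914]
```

{"method": "drive_tool", "body": {"commands": [{"dx": -0.001, "dy": 0, "dz": 0.01, "wx": 0, "wy": 0, "wz": 0, "claw": 0}, {"dx": 0, "dy": 0, "dz": 0.01, "wx": 0, "wy": 0, "wz": 0, "claw": 0}, {"dx": 0, "dy": 0, "dz": 0.01, "wx": 0, "wy": 0, "wz": 0, "claw": 0}, {"dx": 0, "dy": 0, "dz": 0.01, "wx": 0, "wy": 0, "wz": 0, "claw": 0}, {"dx": 0, "dy": 0, "dz": 0.01, "wx": 0, "wy": 0, "wz": 0, "claw": 0}, {"dx": 0, "dy": 0, "dz": 0.01, "wx": 0, "wy": 0, "wz": 0, "claw": 0}, {"dx": 0, "dy": 0, "dz": 0.01, "wx": 0, "wy": 0, "wz": 0, "claw": 0}, {"dx": 0, "dy": 0, "dz": 0.01, "wx": 0, "wy": 0, "wz": 0, "claw": 0}, {"dx": 0, "dy": 0, "dz": 0.01, "wx": 0, "wy": 0, "wz": 0, "claw": 0}, {"dx": 0, "dy": 0, "dz": 0.001, "wx": 0, "wy": 0, "wz": 0, "claw": 0}, {"dx": 0, "dy": 0, "dz": 0, "wx": 0, "wy": 0, "wz": 0, "claw": 0}, {"dx": 0, "dy": 0, "dz": 0, "wx": 0, "wy": 0, "wz": 0, "claw": 0}]}}

```text
clock: 20.75
tool_pos: [0.4935, 0.1602, 0.1176]
eef_rot: [0.719, 0.695, 0.021, 0.022]
contact_force: [0.1, 0.3, -0.5]
opening: 0.142
```

```bash
python3 - <<'E'
from h import *
q=t+Rm@[.001,0]
where([q[0],q[1],.117])
s=shot('wrist','w5.png'); b=shot('scene','s5.png')
M=lambda x,y,z: np.r_[t+Rm@np.array([x,y]),z]
print('snout L/R/top',proj(s,[M(-.022,-.052,.105),M(.022,-.052,.105),M(0,-.052,.127)]).round(1).tolist())
print('ring',proj(s,[M(-.027,.059,.105),M(.027,.059,.105),M(0,.059,.132)]).round(1).tolist())
a=cv2.imread('pics/w5.png');c=cv2.resize(a[60:400,180:500],None,fx=1.3,fy=1.3)
g=cv2.imread('pics/s5.png')[170:400,300:600]; g=cv2.resize(g,None,fx=1.25,fy=1.25)
o=np.zeros((600,800,3),np.uint8);o[:c.shape[0],:c.shape[1]]=c;o[:g.shape[0],420:420+g.shape[1]]=g[:,:380]
cv2.imwrite('pics/z5.png',o)
E
```

```text
t 20.75 tcp [0.4935 0.1602 0.1176] meterframe [0.0007 0.0004 0.1176] op 0.142 F [ 0.1  0.3 -0.5] q [-0.43  0.75  0.01  2.05  0.07  0.28 -0.52]
 rotvec tool vs (down,jaw||meter x), tool axes [-0.0617 -0.0006 -0.001 ]
 shift in tool axes [-0.0004  0.0003  0.0006]
snout L/R/top [[275.7, 356.0], [357.5, 352.4], [319.6, 387.5]]
ring [[253.6, 147.4], [378.8, 146.3], [321.3, 158.6]]
```

View pics/z5.png

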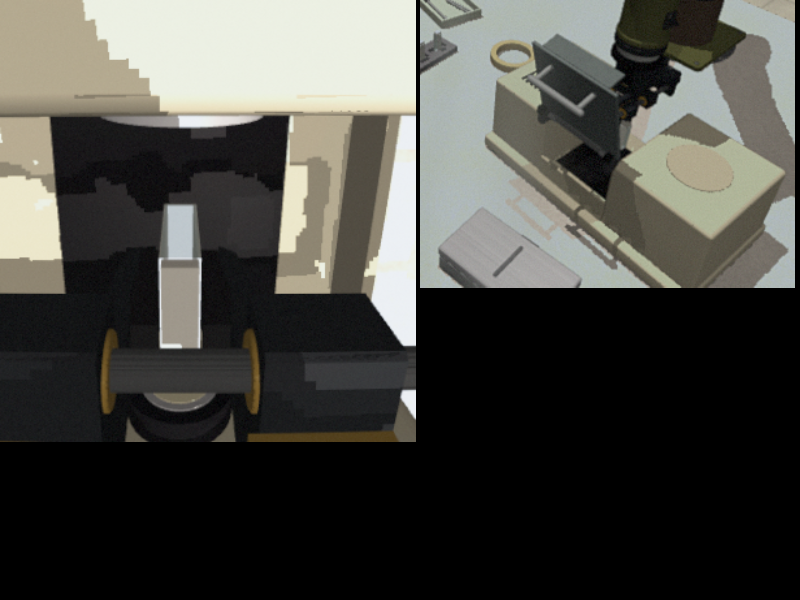

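The cell's centreline (zoom column 180) lies on the ring centre (~180.5) and the snout centre (~179.5). The cover stands open and the contact force is near zero, so I hand in.

```bash
python3 -c "
from h import *
where(); print(r.finish_job()); where()"
```

```text
t 20.85 tcp [0.4935 0.1602 0.1177] meterframe [0.0007 0.0004 0.1177] op 0.142 F [ 0.2  0.7 -0.2] q [-0.43  0.75  0.01  2.05  0.07  0.28 -0.52]
 rotvec tool vs (down,jaw||meter x), tool axes [-0.0619 -0.0005 -0.0009]
the job is handed in; nothing more can be done
None
the job is handed in; nothing more can be done
```

I lifted the dust cover by its handle onto its stop, took the longest cell out of the far rack slot by its frosted sides, and handed in at about 21 s with it held still in the beam. The hand-in gives no verdict.

**Cover:** its angle worked out at about 1.86 rad with a −16 N reaction at the stop, and the last scene picture shows it still standing open.

**Cell position:** in the last wrist picture its centreline is within about 1 zoomed pixel of both the snout and entrance-port centres, well under 1 mm. It is about 0.4 mm from half-way along the beam.

**Height and tilt:** it sits about 8.5 mm above beam height (17 mm allowed). I tilted it about 0.06 rad on purpose so the gripper body would clear the open cover.

**Contact:** the wrist force was under 1 N, so nothing suggests the cell touches the meter. The opening stayed at 12.5 mm, the cell's width.

**Disagreements and near misses:**
- My first estimate of the meter from the top camera was about 2 mm off sideways from the wrist view. I went with the wrist view's relative reading.
- Joint 6 read 2.09 rad, right at its limit, for a moment after I released the handle. I moved it back at once.

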